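# Gauge two lathe bushings and sort them

## Task

Try each of the two bronze bushings on the slanted gauge pin, sliding it down as far as it goes without forcing it, and sort it before trying the other: the bushing that slides fully home against the blue shoulder is stood upright in the green tray, the one that stops part-way is stood upright in the red tray. Leave the loupe, the jar and the screwdriver where they are.

Things in the scene. Friction and masses are not known exactly. Their poses are not given: they have to be found in the camera images.
- bushing_1_center (a point): bronze bushing, a plain tube standing upright: outside diameter 36, length 80, bore 23, about 0.4 kg. One of the two (not told which) is bored through, the other has a ridge (hole 11 wide) half-way down its bore, starting 34 from either end; outside they look alike. This point: on its axis, half-way up (40 above its lower end); z along the axis
- bushing_2_center (a point): bronze bushing, a plain tube standing upright: outside diameter 36, length 80, bore 23, about 0.4 kg. One of the two (not told which) is bored through, the other has a ridge (hole 11 wide) half-way down its bore, starting 34 from either end; outside they look alike. This point: on its axis, half-way up (40 above its lower end); z along the axis
- pin_shoulder (a point): centre of the flat blue shoulder (50 diameter) from which the steel gauge pin rises, 62 above the bench. z runs along the pin to its tip; the pin leans 30 degrees from vertical, roughly towards the robot. A good bushing's end comes to rest on the shoulder, the other's stops 26 short of it. Fixed, on a base 150 x 100 x 14
- pin_tip (a point): centre of the flat tip of the gauge pin, 60 from the shoulder; z along the pin, outwards. The pin is 20 in diameter for its first 53, then tapers to 14 at the tip
- green_tray: green plastic tray, fixed, 120 x 120 outside, walls 5 thick and 25 high, inner floor 5 above the bench; sides along x and y. Origin: centre of its underside, on the bench. For the bushing that goes fully home
- red_tray: red plastic tray, fixed, 120 x 120 outside, walls 5 thick and 25 high, inner floor 5 above the bench; sides along x and y. Origin: centre of its underside, on the bench. For the bushing that stops part-way
- loupe: black eye loupe standing on the bench, 34 diameter, 30 high; origin at the centre of its underside. Bystander
- jar: small glass jar with a blue lid, 48 diameter, 55 high; origin at the centre of its underside. Bystander
- screwdriver: yellow-handled screwdriver lying on the bench, 150 long along its x. Bystander
There are look-alikes about, which are no part of the job. Leave any pink look-alike of the part that bears bushing_1_center alone. Several things look just like the red_tray: the one meant starts nearest to the robot's base.

How it is judged:
By the outcome, as a careful person would: the job done as asked, in the order asked, and still so for the second after the job is handed in, with the robot touching nothing.
It also fails if it takes over 66 s, if anything falls off the work surface, if the arm or the gripper's body presses on something with over 40 N, if the wrist force passes 120 N, or if a joint passes its speed limit or range.

## Robot

A 6-joint arm with a two-finger parallel gripper is mounted at the origin on the work surface. World frame = base frame: x ahead of the robot, y to its left, z up, the work surface at z = 0. Lengths are in mm, angles in rad, forces in N, time in s.
With the tool pointing down it reaches from about 350 to 775 mm from the base axis. Payload 5.5 kg.
Tool frame: the origin (TCP) lies midway between the tips of the shut fingers; the grasp point (between the pads) lies robot.grip_depth behind it (robot.grip_depth is the distance from the TCP to the grasp point, in mm); z points along the fingers, y is the line along which they close (so a half turn about z gives the same grasp; the last joint's range is limited). The gripper opens to 85 mm and grips with 20 to 120 N. Pads are 22 mm wide; open, the fingers measure 114 mm over their backs; the gripper's body (76 mm by 85 mm) begins 54 mm behind the grasp point. The pads swing forward as they close: fully open they stand 13 mm farther back than shut.
Start: joints at [-1.465, 0.313, 0.046, 1.304, 0, 1.431], TCP at [139.909, -557.761, 231.323] pointing down, gripper open.
Joint ranges: [-2.76, 2.76], [-0.86, 1.69], [-1.03, 1.26], [-2.2, 2.34], [-1.47, 1.5], [-3.14, 3.14]. Speed limits (rad/s): [2.57, 2.57, 3.14, 3.14, 3.14, 3.14].

## Interface

Orientations are given as a unit quaternion [w, x, y, z].
In Python, from bench import status, cams, sign_off, robot gives the robot as it stands.
- The arm moves only by the tool jog_arm, never from a script. Its argument "commands" is text: rows parted by semicolons, each of 7 numbers parted by spaces: the shift along the world's x, y, z in m, then the turn, a rotation vector about the world's x, y, z in degrees, then the gripper's target within -1 to 1 (fully open at 1, half-way at 0, shut at -1). In form: x y z ax ay az jaw; .... A call has 1 to 8 rows; each row is the pose to reach, as a shift and turn from the pose commanded when the call began; what a row does not reach only later rows make up. A row lasts 1/10 s, in which the tool goes at most 50 mm and 8.59 degrees, less where a joint would pass 70% of its speed; a pose out of reach is approached as far as the arm can. A call with a gripper value outside its range is refused whole. The fingers move at their own pace and stop on an object; "grip_force" is the grip in N (left out, the last holds). Time passes only in rows, so rows that repeat a pose let the fingers close. It gives the time, the measured TCP pose, the force, the opening and the grip force at its end, in the units of the state.
- status.get_state(): the state, without advancing time (a new reading comes with each control period).
- cams.camera(name): name is "scene" or "top" or "wrist"; returns the picture (400x640x3 uint8, blue, green, red); there is no depth.
- cams.camera_info(name): a dict with "fx", "fy", "cx", "cy" (pixels), "position" and "rotation" of the camera in the world; the wrist camera has in their place "T_tool_cam" (4x4, takes a point from camera to tool coordinates, whose origin is the TCP and whose axes are the flange's). Camera axes: x right, y down, z forward; pixel columns grow to the right and rows downward; lengths in mm; the calibration is good to about 2 mm. A picture is of the moment at which its call begins: read the wrist's pose just before it. camera_info takes no time and is no camera call.
- sign_off(): hands the job in; it is judged then, once.
The state is a dict: "t": time; "joints": joint angles; "qd": joint speeds; "tau": joint torques, N m; "position": TCP position; "tcp_rot": TCP orientation; "force": force on the tool from outside, world axes, zero at the start; "moment": the same for the moment, N m; "gripper_width": finger opening in mm; "finger_force": force on a finger pad.
Only numpy, scipy, OpenCV 4.12 (cv2) and the standard library are available. Lean on these libraries where they do the work, as an engineer would, in place of code of your own. Each camera call takes 0.05 s, during which the arm holds its last target. There are 200 camera calls.

## Working session

There is one attempt and no reset: what is moved stays moved. The work goes in short steps, Python scripts to look and compute and a tool call to move; the robot and the scene stay as the last step left them, time stands still between calls to the robot, and variables do not carry over. Pictures are saved under pics/ and viewed, at most 10 in all, crops included, and the job is handed in when it is done.

Besides the shell and the picture viewer there is one more tool, called after "Emit:" as name(argument=value, ...) on one line, values as JSON. jog_arm: Moves the arm, as the interface text tells. Its arguments: {"type":"object","properties":{"commands":{"type":"string"},"grip_force":{"type":"number"}},"required":["commands"]}

```bash
ls; mkdir -p pics; python3 - <<'E'
from bench import status,cams,robot
import cv2,numpy as np
s=status.get_state();print(s)
print(robot.grip_depth,[a for a in dir(robot) if a[0]!='_'])
for n in("top","scene"):
    cv2.imwrite(f"pics/{n}.png",cams.camera(n));print(n,cams.camera_info(n))
print(cams.camera_info("wrist"))
E
```

```text
pics
{'t': 0.0, 'joints': array([-1.46459763e+00,  3.14005387e-01,  4.49465059e-02,  1.30355116e+00,
        2.38067925e-05,  1.43120989e+00]), 'qd': array([ 0.0001806 ,  0.00097055, -0.00107609, -0.00067903, -0.00078317,
       -0.00206937]), 'tau': array([ 7.50250947e-04, -4.80623889e+01,  2.98534960e+01,  1.92341645e-02,
       -2.21747096e-04, -7.65919914e-07]), 'position': array([ 139.85901544, -557.21120721,  230.39272388]), 'tcp_rot': array([-9.06530129e-04,  9.92457801e-01,  1.22583405e-01,  2.70399544e-05]), 'force': array([-1.29282883, -0.72494874, -0.24417452]), 'moment': array([0.03105941, 0.00233211, 0.04979732]), 'finger_force': 0.0, 'gripper_width': 85.30198164464676}
18.700000000000003 ['Unreachable', 'grip_depth']
top {'fx': 451.78263433995744, 'fy': 451.78263433995744, 'cx': 317.0099819420546, 'cy': 199.53924497735466, 'position': array([ 320.40995942,  109.56827449, 1517.91432307]), 'rotation': array([ 0.06275297, -0.69756178,  0.70977049, -0.07546843])}
scene {'fx': 467.0009542937632, 'fy': 467.0009542937632, 'cx': 322.88983627047077, 'cy': 197.71982335179345, 'position': array([1000.67913097, -524.63194772, 1077.1260262 ]), 'rotation': array([-0.3069801 ,  0.91009285,  0.26257375, -0.09246209])}
{'fx': 319.94066576888605, 'fy': 319.94066576888605, 'cx': 316.4999428125918, 'cy': 206.08874718316952, 'T_tool_cam': array([[ 5.03520183e-04, -9.46569726e-01, -3.22498838e-01,
         8.42929518e+01],
       [ 9.99999837e-01,  3.90337482e-04,  4.15624623e-04,
         1.31625727e+00],
       [-2.67534301e-04, -3.22498995e-01,  9.46569769e-01,
        -1.42160224e+02],
       [ 0.00000000e+00,  0.00000000e+00,  0.00000000e+00,
         1.00000000e+00]])}
```

View pics/top.png

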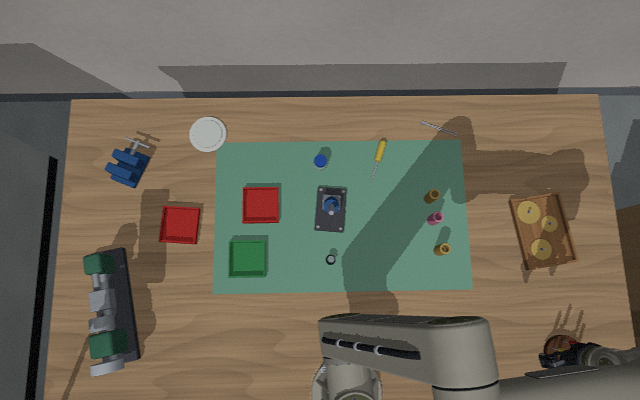

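View pics/scene.png

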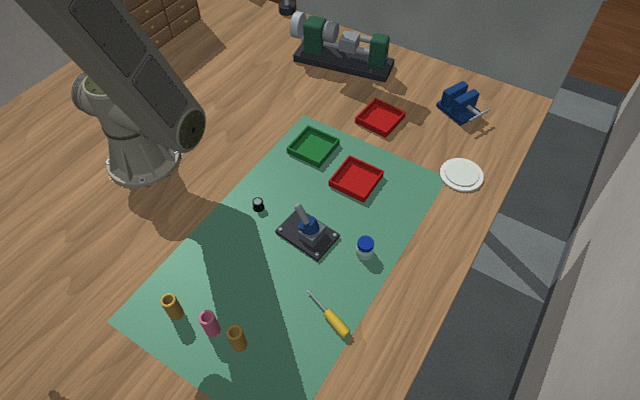

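The top view shows bushings near (432,196) and (442,250) with a pink decoy at (435,217). The pin is at (331,205), red trays at (261,205) and (180,225), and the green tray at (248,258). Next I'll localise by silhouette fit and zoom in on the pin.

```bash
cat > h.py <<'E'
import numpy as np,cv2
from scipy.spatial.transform import Rotation as R
from bench import status,cams,robot
def rot(q): return R.from_quat(np.r_[q[1:],q[0]]).as_matrix()
class Cam:
    def __init__(s,n,st=None):
        i=cams.camera_info(n);s.f=i['fx'];s.c=np.array([i['cx'],i['cy']])
        if n=='wrist':
            st=st or status.get_state();T=np.eye(4);T[:3,:3]=rot(st['tcp_rot']);T[:3,3]=st['position'];T=T@i['T_tool_cam']
            s.Rm,s.p=T[:3,:3],T[:3,3]
        else: s.Rm,s.p=rot(i['rotation']),np.array(i['position'])
    def proj(s,P):
        q=(np.atleast_2d(P)-s.p)@s.Rm; return s.f*q[:,:2]/q[:,2:]+s.c
    def ray(s,u): return s.Rm@np.r_[(np.array(u)-s.c)/s.f,1]
    def atz(s,u,z):
        d=s.ray(u);return s.p+d*(z-s.p[2])/d[2]
def tri(cs,us):
    A=0;b=0
    for c,u in zip(cs,us):
        d=c.ray(u);d/=np.linalg.norm(d);M=np.eye(3)-np.outer(d,d);A=A+M;b=b+M@c.p
    return np.linalg.solve(A,b)
E
python3 - <<'E'
from h import *
t,s=Cam('top'),Cam('scene')
for n,u,z in [('b',(432,195),80),('pink',(435,217),80),('b',(442,249),80),('pin',(331,205),62),('redA',(261,205),25),('redB',(180,225),25),('green',(248,258),25),('jar',(320,161),55),('loupe',(331,259),30),('scr',(378,158),10)]: print(n,t.atz(u,z).round(),s.proj(t.atz(u,z)).round())
print(t.proj([0,0,0]),s.proj([0,0,0]))
T,S=cv2.imread('pics/top.png'),cv2.imread('pics/scene.png')
a=cv2.resize(T[180:240,305:360],None,fx=8,fy=8,interpolation=2)[:, :400]
b=cv2.resize(S[195:265,270:345],None,fx=8,fy=8,interpolation=2)
out=np.zeros((560,800,3),np.uint8);a=cv2.resize(T[180:240,308:348],None,fx=5,fy=5,interpolation=2);out[:300,:200]=a;out[:560,200:800]=b
cv2.imwrite('pics/pin.png',out)
# colour of bushings
for im,u in((T,(432,197)),(T,(435,218)),(T,(442,250)),(S,(175,310)),(S,(210,326)),(S,(238,342))): print(cv2.cvtColor(im,cv2.COLOR_BGR2HSV)[u[1],u[0]])
E
```

```text
b [ 615. -295.   80.] [[234. 328.]]
pink [ 542. -300.   80.] [[208. 313.]]
b [ 438. -315.   80.] [[170. 296.]]
pin [590.  35.  62.] [[307. 223.]]
redA [601. 268.  25.] [[355. 176.]]
redB [537. 536.  25.] [[379. 115.]]
green [425. 310.  25.] [[312. 144.]]
jar [742.  68.  55.] [[364. 242.]]
loupe [416.  38.  30.] [[257. 202.]]
scr [ 763. -135.   10.] [[329. 316.]]
[[345.78959515 391.84035726]] [[143.74189186 158.92729014]]
[ 22 128 118]
[167  99 108]
[ 21 135 125]
[ 22 135  87]
[170 105 104]
[ 21 145  88]
```

View pics/pin.png

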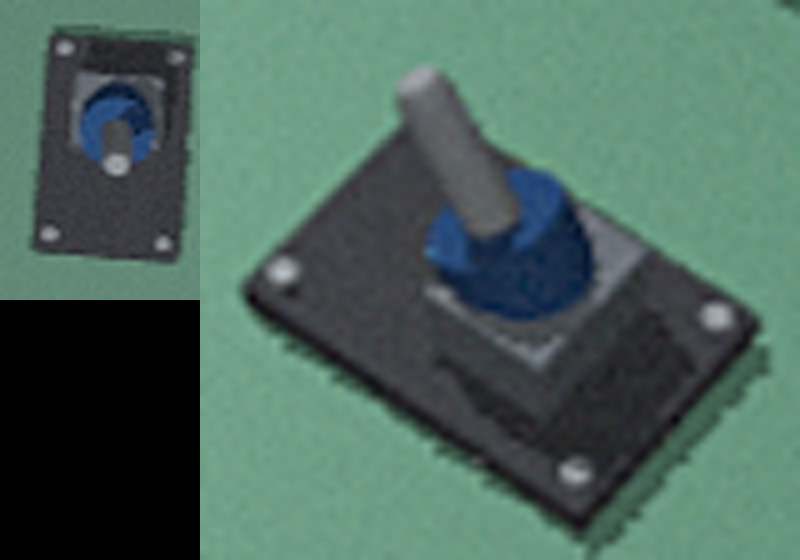

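The crop shows the pin leaning toward the robot: tip at top (331.0,212.4) and scene (297.3,204.8), with the four base bolts visible in the top view. The red tray nearest the base is the one at about (601,268), 658 mm away against 759 mm for the other.

```bash
cat >> h.py <<'E'
a=np.linspace(0,2*np.pi,48)
def cyl(p,ax,r,L):
    ax=np.array(ax,float)/np.linalg.norm(ax);u=np.cross(ax,[0.3,1,.2]);u/=np.linalg.norm(u);v=np.cross(ax,u)
    c=r*(np.cos(a)[:,None]*u+np.sin(a)[:,None]*v);return np.vstack([np.array(p)+c,np.array(p)+c+ax*L])
def iou(c,P,mask,k=4):
    m=cv2.resize(mask,None,fx=k,fy=k,interpolation=0);h=cv2.convexHull(((c.proj(P)+.5)*k-.5).round().astype(np.int32))
    r=cv2.fillConvexPoly(np.zeros_like(m),h,1);return (r&m).sum()/(r|m).sum()
def blob(im,u,lo,hi,w=35):
    m=cv2.inRange(cv2.cvtColor(im,cv2.COLOR_BGR2HSV),np.array(lo),np.array(hi));x,y=map(int,u)
    k=np.zeros_like(m);k[max(0,y-w):y+w,max(0,x-w):x+w]=1;m=cv2.morphologyEx((m>0).astype(np.uint8)*k,cv2.MORPH_CLOSE,np.ones((3,3)))
    cs,_=cv2.findContours(m,0,2);c=max(cs,key=cv2.contourArea)
    return cv2.fillConvexPoly(np.zeros_like(m),cv2.convexHull(c),1)
E
python3 - <<'E'
from h import *
from scipy.optimize import minimize
t,s=Cam('top'),Cam('scene')
T,S=cv2.imread('pics/top.png'),cv2.imread('pics/scene.png')
lo,hi=(14,85,40),(30,255,255)
for u,v in(((442,250),(172,308)),((432,197),(237,340))):
    mt,ms=blob(T,u,lo,hi,16),blob(S,v,lo,hi,25)
    x0=t.atz(u,60)[:2]
    for cs in ([(t,mt),(s,ms)],[(t,mt)],[(s,ms)]):
        f=lambda p:-sum(iou(c,cyl((*p,0),(0,0,1),18,80),m) for c,m in cs)
        r=minimize(f,x0,method='Nelder-Mead',options=dict(initial_simplex=[x0,x0+[8,0],x0+[0,8]]));print(r.x.round(1),r.fun)
q=lambda x,y:((x+.5)/5-.5+308,(y+.5)/5-.5+180)
B=[t.atz(q(*p),16)[:2] for p in((65,47),(178,57),(50,233),(164,243))];print(np.round(B,1))
d=(B[0]+B[1]-B[2]-B[3]);print('yaw',np.degrees(np.arctan2(d[1],d[0])),'lat',B[0]-B[1])
w=B[0]-B[1]+B[2]-B[3];print('yaw2',np.degrees(np.arctan2(w[1],w[0]))-90, 'centre',np.mean(B,0))
ut=q(117,164);us=(297.3,204.8)
print('tip',tri([t,s],[ut,us]).round(1),t.atz(ut,114),s.atz(us,114))
for n,u,lo1,hi1 in(('green',(248,258),(45,130,30),(80,255,255)),('red',(261,205),(170,120,40),(180,255,255))):
    m=blob(T,u,lo1,hi1,26);x,y,ww,h=cv2.boundingRect(m);c=(x+ww/2-.5,y+h/2-.5);print(n,(x,y,ww,h),t.atz(c,25).round(1))
E
```

```text
[ 440.6 -324.2] -1.8057771438882195
[ 441.4 -326. ] -0.8767918088737201
[ 440.  -324.4] -0.9411356379286409
[ 619.  -302.9] -1.8261460804499654
[ 619.2 -303.4] -0.8924991358451434
[ 618.6 -302.7] -0.9356180097505019
[[654.5  66.7]
 [646.3 -10.2]
 [527.   79.3]
 [519.    3.1]]
yaw -5.8068074226240745 lat [ 8.15562456 76.83914024]
yaw2 -6.033998533767431 centre [586.67932021  34.71813701]
tip [557.2  38.9 114.3] [556.62822252  38.21714504 114.        ] [557.72214542  39.7470635  114.        ]
green (229, 240, 37, 38) [423.  312.9  25. ]
red (243, 189, 4, 9) [642.6 323.7  25. ]
```

Both views agree:

| Item | Position (mm) |
|---|---|
| Bushing A | (440.6, -324.2) |
| Bushing B | (619, -303) |
| Pin tip | (557.2, 38.9, 114) |
| Lean direction | (-0.995, 0.103) |

I'm using tool yaw about 174° so joint 6 stays in range at the pin and the trays.

Emit:
jog_arm(commands="0.1 0.08 0 0 0 8 1;0.15 0.12 -0.02 0 0 16 1;0.2 0.16 -0.04 0 0 24 1;0.25 0.2 -0.06 0 0 32 1;0.3 0.234 -0.08 0 0 40 1;0.3 0.234 -0.08 0 0 48 1;0.3 0.234 -0.08 0 0 56 1;0.3 0.234 -0.08 0 0 60 1")

```text
t: 0.9
position: [441.2, -321.5, 150.3]
tcp_rot: [-0.001, 0.797, 0.605, 0.0]
force: [0.1, -0.5, 0.0]
gripper_width: 85.5
finger_force: 0.0
```

Emit:
jog_arm(commands="0 0 0 0 0 60 1;0 0 0 0 0 60 1;0 0 0 0 0 60 1;0 0 0 0 0 60 1;0 0 0 0 0 60 1;0 0 0 0 0 60 1;0 0 0 0 0 60 1;0 0 0 0 0 60 1")

```text
t: 1.7
position: [439.7, -323.5, 150.9]
tcp_rot: [-0.0, 0.39, 0.921, 0.0]
force: [-0.8, -0.2, -0.2]
gripper_width: 85.6
finger_force: 0.0
```

Emit:
jog_arm(commands="0 0 0 0 0 40 1;0 0 0 0 0 40 1;0 0 0 0 0 40 1;0 0 0 0 0 40 1;0 0 0 0 0 40 1;0 0 0 0 0 40 1;0 0 0 0 0 40 1;0 0 0 0 0 40 1")

```text
t: 2.5
position: [439.9, -323.7, 151.2]
tcp_rot: [-0.0, 0.053, 0.999, 0.0]
force: [-0.4, -0.8, -0.5]
gripper_width: 85.1
finger_force: 0.0
```

```bash
cat >> h.py <<'E'
A=np.array([-0.4975,0.0514,0.866])
def Rdown(yaw): return R.from_euler('z',yaw,degrees=True)*R.from_quat([1,0,0,0])
TILT=R.from_rotvec(np.radians(30)*np.array([-.103,-.995,0])/np.hypot(.103,.995))
def to(p,tilt=False,yaw=174.1):
    s=status.get_state();G=Rdown(yaw)
    if tilt:G=TILT*G
    q=s['tcp_rot'];d=(G*R.from_quat(np.r_[q[1:],q[0]]).inv()).as_rotvec(degrees=True)
    print('t %.1f'%s['t'],'pos',s['position'].round(1),'shift',(np.array(p)-s['position']).round(1),'turn',d.round(1),'F',s['force'].round(1),'w',round(s['gripper_width'],1),'ff',round(s['finger_force'],1),'j',s['joints'].round(2))
E
python3 - <<'E'
from h import *
to((440.6,-324.2,39))
cv2.imwrite('pics/w1.png',cams.camera('wrist'))
E
```

```text
t 2.5 pos [ 439.9 -323.7  151.2] shift [   0.7   -0.5 -112.2] turn [-0.  -0.   0.2] F [-0.4 -0.8 -0.5] w 85.1 ff 0.0 j [-0.78  0.29 -0.18  1.1   0.   -0.68]
```

View pics/w1.png

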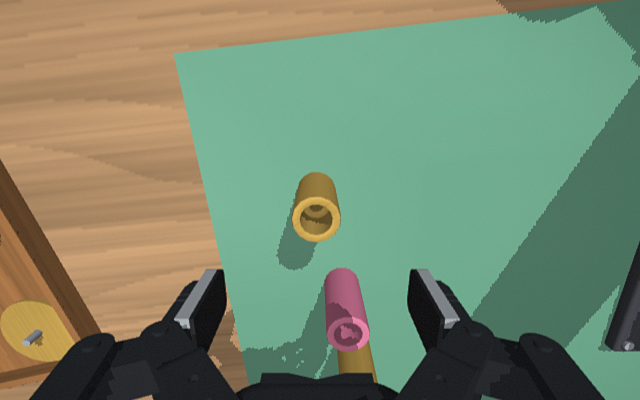

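The wrist view shows bushing A's top rim at about (317,219), with a ridge apparently visible in its bore, and the pink decoy at (347,332). I'll check this against the prediction.

```bash
python3 - <<'E'
from h import *
from scipy.optimize import minimize
st=status.get_state();c=Cam('wrist',st);W=cv2.imread('pics/w1.png')
print('top',c.proj([440.6,-324.2,80]),'tcp',c.proj(st['position']),'pink',c.proj([545,-308,80]),'B',c.proj([619,-303,80]))
m=blob(W,(317,205),(14,85,40),(30,255,255),45);print(cv2.boundingRect(m))
x0=np.array([440.,-324])
r=minimize(lambda p:-iou(c,cyl((*p,0),(0,0,1),18,80),m),x0,method='Nelder-Mead',options=dict(initial_simplex=[x0,x0+[8,0],x0+[0,8]]));print(r.x,r.fun)
E
```

```text
top [[317.11917051 218.83984731]] tcp [[318.20820463 268.61827576]] pink [[350.09288311 335.27481677]] B [[361.56536787 402.0074386 ]]
(291, 172, 50, 70)
[ 440.58505517 -325.29004991] -0.9550566734030401
```

Prediction and image agree. Descend and grasp.

Emit:
jog_arm(commands="0.001 -0.001 -0.04 0 0 0 1;0.001 -0.001 -0.075 0 0 0 1;0.001 -0.001 -0.1 0 0 0 1;0.001 -0.001 -0.112 0 0 0 1;0.001 -0.001 -0.112 0 0 0 -1;0.001 -0.001 -0.112 0 0 0 -1;0.001 -0.001 -0.112 0 0 0 -1;0.001 -0.001 -0.112 0 0 0 -1", grip_force=50)

```text
t: 3.35
position: [442.0, -325.7, 41.1]
tcp_rot: [0.001, 0.052, 0.999, -0.001]
force: [0.0, 0.3, 2.8]
gripper_width: 35.9
finger_force: 49.4
```

Emit:
jog_arm(commands="0 0 0 0 0 0 -1;0 0 0 0 0 0 -1;0 0 0 0 0 0 -1;0 0 0 0 0 0 -1;0 0 0 0 0 0 -1;0 0 0 0 0 0 -1")

```text
t: 3.95
position: [442.0, -325.7, 41.1]
tcp_rot: [0.001, 0.052, 0.999, -0.001]
force: [0.4, 0.1, 6.6]
gripper_width: 35.9
finger_force: 49.5
```

Gripped at 35.9 mm. Lift and carry to the pin approach while tilting 30°.

Emit:
jog_arm(commands="0 0 0.02 0 0 0 -1;0 0 0.05 0 0 0 -1;0 0 0.09 0 0 0 -1;0 0.02 0.12 0 0 0 -1;0.01 0.05 0.14 0 0 0 -1;0.02 0.09 0.147 0 -3 0 -1;0.03 0.125 0.147 -0.5 -6 0 -1;0.04 0.16 0.147 -1 -10 0 -1")

```text
t: 4.75
position: [481.2, -163.4, 186.4]
tcp_rot: [0.089, 0.051, 0.995, -0.004]
force: [0.1, -0.6, -4.1]
gripper_width: 35.9
finger_force: 51.0
```

Emit:
jog_arm(commands="0.005 0.035 0 -0.3 -3 0 -1;0.01 0.07 0 -0.6 -6 0 -1;0.015 0.105 0 -0.9 -9 0 -1;0.02 0.14 0 -1.2 -12 0 -1;0.025 0.17 0 -1.5 -15 0 -1;0.03 0.195 0 -1.8 -18 0 -1;0.032 0.208 0 -2.1 -20 0 -1;0.032 0.208 0 -2.1 -20 0 -1")

```text
t: 5.55
position: [509.9, 45.3, 184.2]
tcp_rot: [0.258, 0.048, 0.965, -0.013]
force: [-0.7, 0.6, -5.1]
gripper_width: 35.7
finger_force: 51.1
```

```bash
python3 - <<'E'
from h import *
to((514.4,43.3,188.5),True)
st=status.get_state();c=Cam('wrist',st);print(c.proj([557.2,38.9,114]),c.proj([587,35.8,62]))
cv2.imwrite('pics/w2.png',cams.camera('wrist'))
S=cams.camera('scene');cv2.imwrite('pics/s2.png',S);cv2.imwrite('pics/t2.png',cams.camera('top'))
E
```

```text
t 5.5 pos [509.9  45.3 184.2] shift [ 4.5 -2.   4.3] turn [-0.  -0.1 -0.2] F [-0.7  0.6 -5.1] w 35.7 ff 51.1 j [-0.06 -0.17 -0.75  0.47 -0.02  0.04]
[[315.35775046 219.94862886]] [[315.41086491 196.53394082]]
```

View pics/w2.png

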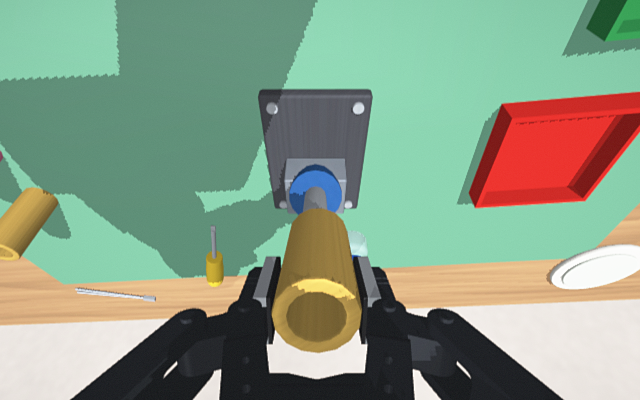

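The view shows the bushing held in the jaws (far end near (318,210), top rim near (317,320)), lined up with the pin and the blue shoulder near (316,190). I'll fit its in-hand pose.

```bash
cat >> h.py <<'E'
def inhand(W,st,seed,Sc=None,sseed=None,L0=41.):
    from scipy.optimize import minimize
    c=Cam('wrist',st);Q=rot(st['tcp_rot']);lo,hi=(12,70,30),(32,255,255)
    vs=[(c,blob(W,seed,lo,hi,90))]
    if Sc is not None: vs.append((Cam('scene'),blob(Sc,sseed,lo,hi,22)))
    def P(p): # x,y offset of lower end, its z, tilt(deg) about y
        ax=np.array([np.sin(np.radians(p[3])),np.sin(np.radians(p[4])),-1]);return cyl(st['position']+Q@np.array([p[0],p[1],p[2]]),Q@ax,18,80)
    x0=np.array([0,0,L0,0,0.]);sx=np.vstack([x0]+[x0+d for d in np.diag([4,4,4,4,4.])])
    r=minimize(lambda p:-sum(iou(k,P(p),m) for k,m in vs),x0,method='Nelder-Mead',options=dict(initial_simplex=sx,xatol=.05,fatol=1e-4))
    print('inhand x,y,z,tiltx,tilty',r.x.round(1),r.fun,[cv2.boundingRect(m) for _,m in vs]);return r.x
E
python3 - <<'E'
from h import *
st=status.get_state();W=cv2.imread('pics/w2.png');S=cv2.imread('pics/s2.png')
u=Cam('scene').proj(st['position'])[0];print(u)
inhand(W,st,(315,280));
try: inhand(W,st,(315,280),S,u)
except Exception as e:print(e)
c=Cam('wrist',st);t0=np.array([557.2,38.9,114])
# pin/shoulder check in wrist view: blue blob vs predicted shoulder disc+collar
m=blob(W,(316,185),(100,120,30),(120,255,255),40);print('blue',cv2.boundingRect(m));d=c.proj(cyl(t0-60*A,A,25,.01));print('pred disc',d.min(0),d.max(0))
E
```

```text
[281.43410967 178.85902182]
inhand x,y,z,tiltx,tilty [-0.1  0.  43.1  1.4 -0.6] -0.9874894200651168 [(271, 208, 92, 145)]
inhand x,y,z,tiltx,tilty [ 0.7 -0.2 41.   1.5 -0.2] -1.8348324483667784 [(271, 208, 92, 145), (269, 162, 25, 34)]
blue (289, 165, 53, 49)
pred disc [291.28869486 166.57239481] [344.7985122  217.95452206]
```

The bushing sits on the tool axis within 1 mm, and the pin looks about 1.5 mm lower in y. Move in until just above the tip, then down the pin.

Emit:
jog_arm(commands="0.008 -0.003 -0.009 0 0 0 -1;0.016 -0.005 -0.019 0 0 0 -1;0.022 -0.006 -0.026 0 0 0 -1;0.024 -0.006 -0.03 0 0 0 -1;0.024 -0.006 -0.03 0 0 0 -1")

```text
t: 6.2
position: [536.7, 36.7, 155.0]
tcp_rot: [0.259, 0.05, 0.965, -0.013]
force: [-0.4, 0.4, -4.0]
gripper_width: 35.9
finger_force: 51.1
```

Emit:
jog_arm(commands="0.0015 -0.0002 -0.0026 0 0 0 -1;0.003 -0.0003 -0.0052 0 0 0 -1;0.0045 -0.0005 -0.0078 0 0 0 -1;0.006 -0.0006 -0.0104 0 0 0 -1;0.006 -0.0006 -0.0104 0 0 0 -1")

```text
t: 6.7
position: [541.7, 38.1, 144.6]
tcp_rot: [0.259, 0.049, 0.965, -0.012]
force: [-0.3, 5.0, -7.1]
gripper_width: 35.8
finger_force: 51.5
```

```bash
python3 - <<'E'
from h import *
to((557.2-.4975*41.1,37.4+.0514*41,114+.866*41.1),True)
cv2.imwrite('pics/s3.png',cv2.resize(cams.camera('scene')[150:250,240:360],None,fx=5,fy=5,interpolation=2))
E
```

```text
t 6.7 pos [541.7  38.1 144.6] shift [-5.   1.4  5. ] turn [-0.1  0.  -0.1] F [-0.3  5.  -7.1] w 35.8 ff 51.5 j [-0.07 -0.06 -0.77  0.34 -0.01  0.03]
```

View pics/s3.png

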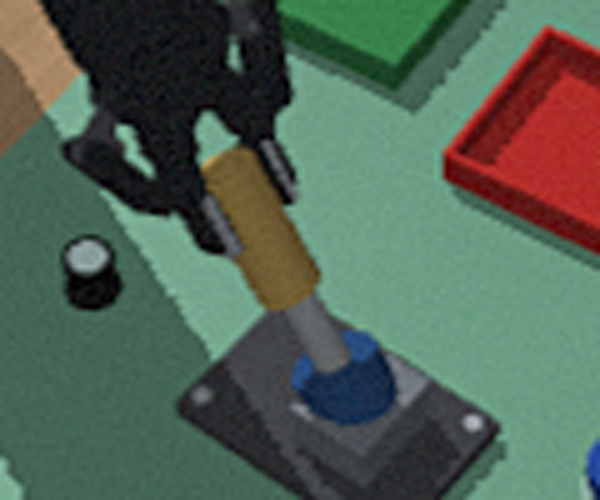

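The crop shows the bushing threaded over the pin tip with some steel pin still visible below it. A 5 N side force in +y means I should recentre by about +2 mm in y, then slide on.

Emit:
jog_arm(commands="0 0.002 0 0 0 0 -1;0.0015 0.0018 -0.0026 0 0 0 -1;0.003 0.0017 -0.0052 0 0 0 -1;0.0045 0.0015 -0.0078 0 0 0 -1;0.006 0.0014 -0.0104 0 0 0 -1;0.0075 0.0012 -0.013 0 0 0 -1;0.0075 0.0012 -0.013 0 0 0 -1")

```text
t: 7.45
position: [549.4, 38.3, 131.5]
tcp_rot: [0.259, 0.05, 0.965, -0.013]
force: [-1.5, 3.1, -9.3]
gripper_width: 35.6
finger_force: 51.2
```

```bash
cat >> h.py <<'E'
def ax(L=41.1,tip=(557.2,38.9,114)):
    s=status.get_state();d=s['position']+L*-A-np.array(tip);i=-d@A;print('inserted %.1f'%i,'lateral',(d+i*A).round(1),'F along A %.1f'%(s['force']@A),'Flat',(s['force']-(s['force']@A)*A).round(1),'M',s['moment'].round(2),'pos',s['position'].round(1))
E
python3 -c "
from h import *
ax()"
```

```text
inserted 22.1 lateral [ 1.7 -1.6  1.1] F along A -7.1 Flat [-5.   3.5 -3.1] M [0.92 1.74 0.44] pos [549.4  38.3 131.5]
```

Emit:
jog_arm(commands="-0.001 0.001 -0.0005 0 0 0 -1;0 0.001 -0.0022 0 0 0 -1;0.001 0.001 -0.004 0 0 0 -1;0.002 0.001 -0.0057 0 0 0 -1;0.003 0.001 -0.0075 0 0 0 -1;0.003 0.001 -0.0075 0 0 0 -1")

```text
t: 8.05
position: [553.4, 38.8, 125.0]
tcp_rot: [0.26, 0.05, 0.964, -0.013]
force: [-2.0, 1.8, -7.2]
gripper_width: 35.8
finger_force: 51.1
```

```bash
python3 -c "
from h import *
ax()"
```

```text
inserted 29.6 lateral [ 1.9 -0.7  1.1] F along A -5.1 Flat [-4.6  2.1 -2.8] M [0.5  1.66 0.2 ] pos [553.4  38.8 125. ]
```

Emit:
jog_arm(commands="0.001 0 -0.0017 0 0 0 -1;0.0015 0 -0.0026 0 0 0 -1;0.0015 0 -0.0026 0 0 0 -1")

```text
t: 8.35
position: [554.8, 38.8, 122.6]
tcp_rot: [0.26, 0.05, 0.964, -0.013]
force: [-2.4, 1.9, -6.7]
gripper_width: 36.0
finger_force: 51.2
```

```bash
python3 -c "
from h import *
ax()"
```

```text
inserted 32.5 lateral [ 1.9 -0.5  1.1] F along A -4.5 Flat [-4.6  2.1 -2.8] M [0.45 1.78 0.2 ] pos [554.8  38.8 122.6]
```

Emit:
jog_arm(commands="0.0005 0 -0.0009 0 0 0 -1;0.001 0 -0.0017 0 0 0 -1;0.001 0 -0.0017 0 0 0 -1")

```text
t: 8.65
position: [555.6, 38.8, 121.9]
tcp_rot: [0.26, 0.05, 0.964, -0.014]
force: [-14.3, 1.6, 6.9]
gripper_width: 35.7
finger_force: 52.4
```

Emit:
jog_arm(commands="0.0005 0 -0.0009 0 0 0 -1;0.001 0 -0.0017 0 0 0 -1;0.001 0 -0.0017 0 0 0 -1")

```text
t: 8.95
position: [557.0, 38.9, 121.8]
tcp_rot: [0.261, 0.05, 0.964, -0.014]
force: [-21.8, 3.0, 18.2]
gripper_width: 35.9
finger_force: 52.7
```

```bash
python3 -c "
from h import *
ax()"
```

```text
inserted 34.3 lateral [ 3.2 -0.3  1.9] F along A 26.8 Flat [-8.5  1.6 -5. ] M [0.42 2.79 0.08] pos [557.   38.9 121.8]
```

It stopped solidly at 34 mm inserted (27 N axial), so bushing A is the ridged one and goes in the red tray. Back out along the pin.

Emit:
jog_arm(commands="-0.003 0 0.003 0 0 0 -1;-0.0075 0.0004 0.011 0 0 0 -1;-0.0125 0.001 0.0195 0 0 0 -1;-0.0175 0.0015 0.028 0 0 0 -1;-0.025 0.0022 0.041 0 0 0 -1;-0.032 0.003 0.055 0 0 0 -1;-0.042 0.004 0.072 0 0 0 -1;-0.042 0.004 0.09 0 0 0 -1")

```text
t: 9.75
position: [513.4, 42.9, 210.2]
tcp_rot: [0.26, 0.05, 0.964, -0.013]
force: [0.1, 0.4, -4.5]
gripper_width: 35.8
finger_force: 51.0
```

Emit:
jog_arm(commands="0.01 0.03 0 0.3 4 0 -1;0.02 0.06 0 0.6 8 0 -1;0.03 0.09 0 0.9 12 0 -1;0.042 0.12 -0.01 1.2 16 0 -1;0.054 0.15 -0.02 1.6 20 0 -1;0.066 0.18 -0.03 2 24 0 -1;0.078 0.205 -0.04 2.6 27 0 -1;0.085 0.222 -0.05 3.1 29.85 0 -1")

```text
t: 10.55
position: [602.2, 267.1, 159.9]
tcp_rot: [0.002, 0.051, 0.999, 0.001]
force: [-0.0, -0.0, -3.9]
gripper_width: 35.6
finger_force: 51.3
```

```bash
python3 - <<'E'
from h import *
to((601,268,47))
st=status.get_state();W=cams.camera('wrist');cv2.imwrite('pics/w4.png',W)
inhand(W,st,(315,280))
E
```

```text
t 10.6 pos [602.2 267.1 159.9] shift [  -1.2    0.9 -112.9] turn [-0.1  0.3 -0. ] F [-0.  -0.  -3.9] w 35.6 ff 51.3 j [0.3  0.5  0.15 1.22 0.   0.4 ]
inhand x,y,z,tiltx,tilty [ 1.8 -0.5 40.5  0.7 -0.2] -0.9765571960729909 [(271, 206, 92, 147)]
```

View pics/w4.png

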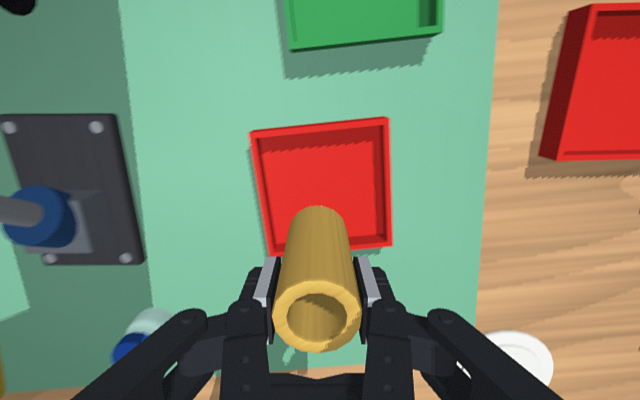

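The tray sits under the held bushing (tray centre about (325,185)). Lower it in.

Emit:
jog_arm(commands="0 0 -0.03 0 0 0 -1;0 0 -0.06 0 0 0 -1;0 0 -0.085 0 0 0 -1;0 0 -0.1 0 0 0 -1;0 0 -0.108 0 0 0 -1;0 0 -0.11 0 0 0 -1;0 0 -0.112 0 0 0 -1;0 0 -0.112 0 0 0 -1")

```text
t: 11.4
position: [600.9, 265.1, 48.6]
tcp_rot: [0.002, 0.052, 0.999, 0.0]
force: [0.4, -0.6, -4.5]
gripper_width: 35.6
finger_force: 51.5
```

Emit:
jog_arm(commands="0 0 -0.001 0 0 0 -1;0 0 -0.002 0 0 0 -1;0 0 -0.003 0 0 0 -1;0 0 -0.003 0 0 0 -1")

```text
t: 11.8
position: [600.5, 265.1, 45.9]
tcp_rot: [0.002, 0.052, 0.999, 0.0]
force: [-2.4, -0.3, 5.2]
gripper_width: 35.9
finger_force: 52.1
```

Contact with the tray floor. Release and rise, then look.

Emit:
jog_arm(commands="0 0 0 0 0 0 -0.1;0 0 0 0 0 0 0.2;0 0 0 0 0 0 0.6;0 0 0 0 0 0 1;0 0 0 0 0 0 1;0 0 0.02 0 0 0 1;0 0 0.05 0 0 0 1;0 0 0.09 0 0 0 1")

```text
t: 12.6
position: [598.4, 264.4, 133.2]
tcp_rot: [-0.001, 0.052, 0.999, -0.001]
force: [0.9, 0.7, -0.0]
gripper_width: 85.9
finger_force: 0.0
```

Emit:
jog_arm(commands="0 0 0.03 0 0 0 1;0 0 0.06 0 0 0 1;0 0 0.06 0 0 0 1")

```text
t: 12.9
position: [602.4, 265.6, 199.9]
tcp_rot: [0.005, 0.052, 0.999, 0.002]
force: [1.2, 0.4, 0.9]
gripper_width: 85.3
finger_force: 0.0
```

```bash
python3 - <<'E'
from h import *
to((619,-303.5,190))
cv2.imwrite('pics/s5.png',cams.camera('scene'))
E
```

```text
t 12.9 pos [602.4 265.6 199.9] shift [  16.6 -569.1   -9.9] turn [-0.2  0.6  0. ] F [1.2 0.4 0.9] w 85.3 ff 0.0 j [ 0.29  0.48  0.21  1.3  -0.    0.4 ]
```

View pics/s5.png

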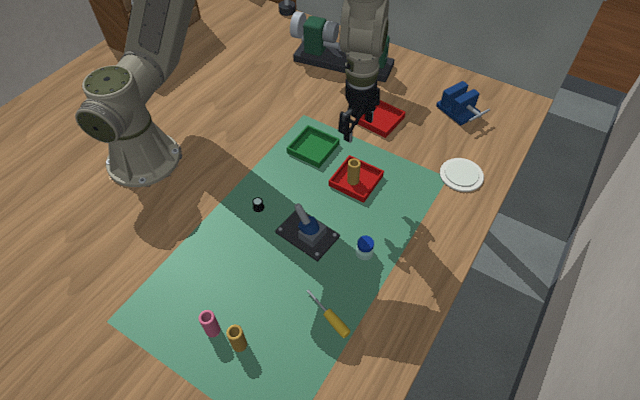

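Bushing A stands upright in the correct red tray at (354,172), with everything else undisturbed. On to bushing B.

Emit:
jog_arm(commands="0 -0.04 0 0 0 0 1;0 -0.09 0 0 0 0 1;0 -0.135 0 0 0 0 1;0 -0.18 0 0 0 0 1;0.005 -0.225 0 0 0 0 1;0.005 -0.27 0 0 0 0 1;0.01 -0.315 0 0 0 0 1;0.01 -0.36 0 0 0 0 1")

```text
t: 13.75
position: [609.3, -96.8, 192.7]
tcp_rot: [0.0, 0.052, 0.999, 0.0]
force: [0.2, -0.6, 0.1]
gripper_width: 85.4
finger_force: 0.0
```

Emit:
jog_arm(commands="0 -0.045 0 0 0 0 1;0.003 -0.09 -0.01 0 0 0 1;0.006 -0.135 -0.02 0 0 0 1;0.007 -0.175 -0.03 0 0 0 1;0.007 -0.2 -0.04 0 0 0 1;0.007 -0.208 -0.05 0 0 0 1;0.007 -0.208 -0.05 0 0 0 1;0.007 -0.208 -0.05 0 0 0 1")

```text
t: 14.55
position: [616.4, -301.6, 143.5]
tcp_rot: [0.0, 0.051, 0.999, 0.001]
force: [-0.2, 0.4, 0.1]
gripper_width: 85.3
finger_force: 0.0
```

```bash
python3 - <<'E'
from h import *
from scipy.optimize import minimize
to((619,-303.5,39))
st=status.get_state();c=Cam('wrist',st);W=cams.camera('wrist');x0=np.array([619,-303.])
m=blob(W,c.proj([619,-303,50])[0],(14,85,40),(30,255,255),50);print(cv2.boundingRect(m))
r=minimize(lambda p:-iou(c,cyl((*p,0),(0,0,1),18,80),m),x0,method='Nelder-Mead',options=dict(initial_simplex=[x0,x0+[8,0],x0+[0,8]]));print(r.x,r.fun)
E
```

```text
t 14.6 pos [ 616.4 -301.6  143.5] shift [   2.6   -1.9 -104.5] turn [-0.1  0.  -0. ] F [-0.2  0.4  0.1] w 85.3 ff 0.0 j [-0.57  0.57  0.22  1.22  0.   -0.47]
(290, 176, 51, 74)
[ 619.46276096 -303.51175672] -0.9567120721601206
```

Emit:
jog_arm(commands="0.003 -0.002 -0.03 0 0 0 1;0.003 -0.002 -0.065 0 0 0 1;0.003 -0.002 -0.092 0 0 0 1;0.003 -0.002 -0.104 0 0 0 1;0.003 -0.002 -0.104 0 0 0 -1;0.003 -0.002 -0.104 0 0 0 -1;0.003 -0.002 -0.104 0 0 0 -1;0.003 -0.002 -0.104 0 0 0 -1", grip_force=50)

```text
t: 15.4
position: [621.3, -305.7, 42.9]
tcp_rot: [0.003, 0.051, 0.999, -0.001]
force: [0.2, 2.0, 3.5]
gripper_width: 35.7
finger_force: 49.2
```

Emit:
jog_arm(commands="0 0 0 0 0 0 -1;0 0 0 0 0 0 -1;0 0 0 0 0 0 -1;0 0 0 0 0 0 -1")

```text
t: 15.8
position: [621.3, -305.7, 42.9]
tcp_rot: [0.003, 0.051, 0.999, -0.001]
force: [-1.4, 1.4, 6.9]
gripper_width: 35.8
finger_force: 49.3
```

Emit:
jog_arm(commands="0 0 0.02 0 0 0 -1;0 0 0.05 0 0 0 -1;0 0 0.09 0 0 0 -1;-0.005 0.02 0.12 0 0 0 -1;-0.015 0.05 0.14 0 0 0 -1;-0.025 0.085 0.147 0 -3 0 -1;-0.035 0.12 0.147 -0.5 -6 0 -1;-0.045 0.155 0.147 -1 -10 0 -1")

```text
t: 16.6
position: [574.6, -149.2, 187.6]
tcp_rot: [0.09, 0.052, 0.995, -0.004]
force: [0.7, -0.1, -4.9]
gripper_width: 36.3
finger_force: 50.6
```

Emit:
jog_arm(commands="-0.01 0.035 0 -0.3 -3 0 -1;-0.02 0.07 0 -0.6 -6 0 -1;-0.03 0.105 0 -0.9 -9 0 -1;-0.04 0.135 0 -1.2 -12 0 -1;-0.05 0.16 0 -1.5 -15 0 -1;-0.058 0.18 0 -1.8 -18 0 -1;-0.062 0.194 0 -2.1 -20 0 -1;-0.062 0.194 0 -2.1 -20 0 -1")

```text
t: 17.4
position: [509.3, 45.6, 185.5]
tcp_rot: [0.259, 0.048, 0.964, -0.013]
force: [-1.3, -0.7, -4.4]
gripper_width: 36.1
finger_force: 50.7
```

```bash
python3 - <<'E'
from h import *
# corrected tip ~ (557.5,38.2,114): pre-entry 5 mm above it, L=42.9
to(np.array([557.8,38.2,114])+47.9*A,True)
st=status.get_state();W=cams.camera('wrist');cv2.imwrite('pics/w6.png',W);inhand(W,st,(315,280))
E
```

```text
t 17.4 pos [509.3  45.6 185.5] shift [ 24.6  -4.9 -30. ] turn [-0.   0.1 -0.2] F [-1.3 -0.7 -4.4] w 36.1 ff 50.7 j [-0.05 -0.17 -0.75  0.47 -0.02  0.04]
inhand x,y,z,tiltx,tilty [ 1.2  0.9 43.6  1.7 -1.5] -0.9861903087241578 [(271, 206, 90, 142)]
```

Emit:
jog_arm(commands="0.007 -0.001 -0.009 0 0 0 -1;0.015 -0.002 -0.019 0 0 0 -1;0.02 -0.003 -0.026 0 0 0 -1;0.022 -0.003 -0.03 0 0 0 -1;0.022 -0.003 -0.03 0 0 0 -1;0.022 -0.003 -0.03 0 0 0 -1")

```text
t: 18.05
position: [534.9, 40.5, 157.1]
tcp_rot: [0.261, 0.05, 0.964, -0.013]
force: [0.0, 0.2, -3.9]
gripper_width: 35.8
finger_force: 50.7
```

```bash
python3 -c "
from h import *
ax(42.9)"
```

```text
inserted -5.6 lateral [ 1.8 -0.9  1.1] F along A -3.4 Flat [-1.7  0.4 -1. ] M [ 0.07  0.86 -0.02] pos [534.9  40.5 157.1]
```

Emit:
jog_arm(commands="0.001 0 -0.0026 0 0 0 -1;0.0025 -0.0003 -0.0052 0 0 0 -1;0.004 -0.0005 -0.0078 0 0 0 -1;0.0055 -0.0006 -0.0104 0 0 0 -1;0.007 -0.0008 -0.013 0 0 0 -1;0.0085 -0.001 -0.0156 0 0 0 -1;0.009 -0.001 -0.0165 0 0 0 -1")

```text
t: 18.75
position: [543.9, 39.8, 140.5]
tcp_rot: [0.261, 0.05, 0.964, -0.013]
force: [0.3, 0.4, -4.0]
gripper_width: 35.9
finger_force: 50.7
```

```bash
python3 -c "
from h import *
ax(42.9)"
```

```text
inserted 13.3 lateral [ 1.4 -0.6  0.8] F along A -3.6 Flat [-1.4  0.6 -0.9] M [-0.01  0.84  0.04] pos [543.9  39.8 140.5]
```

Sliding freely. On to about 30 mm inserted.

Emit:
jog_arm(commands="0.0015 -0.0002 -0.0026 0 0 0 -1;0.003 -0.0003 -0.0052 0 0 0 -1;0.0045 -0.0005 -0.0078 0 0 0 -1;0.006 -0.0006 -0.0104 0 0 0 -1;0.0075 -0.0008 -0.013 0 0 0 -1;0.0083 -0.0009 -0.0145 0 0 0 -1;0.0083 -0.0009 -0.0145 0 0 0 -1")

```text
t: 19.45
position: [552.1, 38.9, 126.0]
tcp_rot: [0.261, 0.05, 0.964, -0.013]
force: [-0.3, -0.2, -4.8]
gripper_width: 35.9
finger_force: 50.7
```

Emit:
jog_arm(commands="0.0005 0 -0.0009 0 0 0 -1;0.001 -0.0001 -0.0017 0 0 0 -1;0.0015 -0.0002 -0.0026 0 0 0 -1;0.002 -0.0002 -0.0035 0 0 0 -1;0.002 -0.0002 -0.0035 0 0 0 -1")

```text
t: 19.95
position: [554.2, 38.7, 122.8]
tcp_rot: [0.261, 0.05, 0.964, -0.013]
force: [0.6, 0.9, -4.5]
gripper_width: 35.7
finger_force: 50.7
```

Emit:
jog_arm(commands="0.0005 0 -0.0009 0 0 0 -1;0.001 -0.0001 -0.0017 0 0 0 -1;0.001 -0.0001 -0.0017 0 0 0 -1")

```text
t: 20.25
position: [555.2, 38.6, 121.1]
tcp_rot: [0.261, 0.05, 0.964, -0.013]
force: [-0.3, -0.1, -5.2]
gripper_width: 35.5
finger_force: 50.7
```

```bash
python3 -c "
from h import *
ax(42.9)"
```

```text
inserted 35.8 lateral [ 1.5 -0.6  0.9] F along A -4.3 Flat [-2.5  0.1 -1.4] M [ 0.11  0.84 -0.  ] pos [555.2  38.6 121.1]
```

It has passed 34 mm freely, so this is the through-bored one. Continue toward the shoulder.

Emit:
jog_arm(commands="0.0015 -0.0002 -0.0026 0 0 0 -1;0.003 -0.0003 -0.0052 0 0 0 -1;0.0045 -0.0005 -0.0078 0 0 0 -1;0.006 -0.0006 -0.0104 0 0 0 -1;0.0075 -0.0008 -0.013 0 0 0 -1;0.009 -0.0009 -0.0156 0 0 0 -1;0.01 -0.001 -0.0174 0 0 0 -1;0.01 -0.001 -0.0174 0 0 0 -1")

```text
t: 21.05
position: [565.1, 37.6, 103.4]
tcp_rot: [0.261, 0.05, 0.964, -0.013]
force: [-0.4, -0.3, -4.0]
gripper_width: 35.8
finger_force: 50.7
```

Emit:
jog_arm(commands="0.0005 0 -0.0009 0 0 0 -1;0.001 -0.0001 -0.0017 0 0 0 -1;0.001 -0.0001 -0.0017 0 0 0 -1")

```text
t: 21.35
position: [566.2, 37.6, 102.1]
tcp_rot: [0.261, 0.05, 0.964, -0.013]
force: [0.7, 0.3, -4.4]
gripper_width: 35.8
finger_force: 50.7
```

```bash
python3 -c "
from h import *
ax(42.9)"
```

```text
inserted 57.8 lateral [ 1.6 -0.6  1. ] F along A -4.2 Flat [-1.3  0.5 -0.8] M [ 0.1   0.83 -0.02] pos [566.2  37.6 102.1]
```

Emit:
jog_arm(commands="0.0005 0 -0.0009 0 0 0 -1;0.001 -0.0001 -0.0017 0 0 0 -1;0.001 -0.0001 -0.0017 0 0 0 -1")

```text
t: 21.65
position: [567.2, 37.6, 101.1]
tcp_rot: [0.261, 0.05, 0.964, -0.013]
force: [-6.6, 0.4, 5.5]
gripper_width: 36.0
finger_force: 51.1
```

Emit:
jog_arm(commands="0.0005 0 -0.0009 0 0 0 -1;0.0007 -0.0001 -0.0012 0 0 0 -1;0.0007 -0.0001 -0.0012 0 0 0 -1")

```text
t: 21.95
position: [567.8, 38.1, 100.8]
tcp_rot: [0.262, 0.049, 0.964, -0.013]
force: [-15.5, 2.6, 15.6]
gripper_width: 35.8
finger_force: 50.3
```

```bash
python3 -c "
from h import *
ax(42.9)"
```

```text
inserted 59.6 lateral [2.3 0.1 1.3] F along A 21.3 Flat [-4.9  1.5 -2.9] M [0.3  1.65 0.16] pos [567.8  38.1 100.8]
```

It is home at 59.6 mm with 21 N on the shoulder, so bushing B goes in the green tray. Withdraw along the pin, then carry.

Emit:
jog_arm(commands="-0.002 0 0.002 0 0 0 -1;-0.0065 0.0004 0.0095 0 0 0 -1;-0.0115 0.0009 0.018 0 0 0 -1;-0.0165 0.0014 0.027 0 0 0 -1;-0.0215 0.002 0.0355 0 0 0 -1;-0.0265 0.0025 0.044 0 0 0 -1;-0.032 0.003 0.053 0 0 0 -1;-0.039 0.0038 0.065 0 0 0 -1")

```text
t: 22.75
position: [528.2, 41.2, 164.7]
tcp_rot: [0.261, 0.05, 0.964, -0.013]
force: [0.4, -0.1, -4.8]
gripper_width: 35.8
finger_force: 50.3
```

Emit:
jog_arm(commands="-0.008 0.001 0.014 0 0 0 -1;-0.018 0.002 0.032 0 0 0 -1;-0.025 0.02 0.043 0 3 0 -1;-0.035 0.05 0.043 0.3 7 0 -1;-0.045 0.08 0.043 0.7 12 0 -1;-0.055 0.11 0.035 1.2 17 0 -1;-0.068 0.145 0.02 1.7 22 0 -1;-0.08 0.18 0.005 2.2 26 0 -1")

```text
t: 23.55
position: [449.8, 222.8, 170.5]
tcp_rot: [0.037, 0.051, 0.998, -0.005]
force: [0.6, -0.7, -4.1]
gripper_width: 35.5
finger_force: 50.7
```

```bash
python3 - <<'E'
from h import *
to((424,311,155))
E
```

```text
t 23.6 pos [449.8 222.8 170.5] shift [-25.8  88.2 -15.5] turn [ 0.8  4.2 -0.1] F [ 0.6 -0.7 -4.1] w 35.5 ff 50.7 j [ 0.32  0.15 -0.32  1.04 -0.04  0.42]
```

Emit:
jog_arm(commands="-0.01 0.03 -0.004 0.4 2 0 -1;-0.018 0.06 -0.009 0.8 4.2 0 -1;-0.024 0.08 -0.013 0.8 4.2 0 -1;-0.026 0.088 -0.016 0.8 4.2 0 -1;-0.026 0.088 -0.016 0.8 4.2 0 -1;-0.026 0.088 -0.016 0.8 4.2 0 -1")

```text
t: 24.15
position: [423.1, 308.7, 153.6]
tcp_rot: [0.0, 0.05, 0.999, -0.001]
force: [-0.5, 0.2, -3.7]
gripper_width: 35.7
finger_force: 50.9
```

Emit:
jog_arm(commands="0 0 -0.03 0 0 0 -1;0 0 -0.06 0 0 0 -1;0 0 -0.085 0 0 0 -1;0 0 -0.097 0 0 0 -1;0 0 -0.101 0 0 0 -1;0 0 -0.102 0 0 0 -1;0 0 -0.103 0 0 0 -1;0 0 -0.103 0 0 0 -1")

```text
t: 24.95
position: [423.9, 309.5, 51.4]
tcp_rot: [0.001, 0.05, 0.999, -0.0]
force: [0.8, -0.1, -4.6]
gripper_width: 35.7
finger_force: 50.9
```

```bash
python3 - <<'E'
from h import *
to((424,311,47))
E
```

```text
t 24.9 pos [423.9 309.5  51.4] shift [ 0.1  1.5 -4.4] turn [ 0.   0.1 -0.1] F [ 0.8 -0.1 -4.6] w 35.7 ff 50.9 j [ 0.48  0.34 -0.38  0.85 -0.    0.58]
```

Emit:
jog_arm(commands="0 0 -0.001 0 0 0 -1;0 0 -0.002 0 0 0 -1;0 0 -0.003 0 0 0 -1;0 0 -0.0035 0 0 0 -1;0 0 -0.0035 0 0 0 -1")

```text
t: 25.45
position: [423.2, 309.4, 47.5]
tcp_rot: [0.0, 0.05, 0.999, -0.0]
force: [-1.5, -0.6, 4.3]
gripper_width: 35.4
finger_force: 51.2
```

Contact. Release, rise and check.

Emit:
jog_arm(commands="0 0 0 0 0 0 -0.1;0 0 0 0 0 0 0.2;0 0 0 0 0 0 0.6;0 0 0 0 0 0 1;0 0 0 0 0 0 1;0 0 0.02 0 0 0 1;0 0 0.05 0 0 0 1;0 0 0.09 0 0 0 1")

```text
t: 26.25
position: [421.5, 308.3, 136.0]
tcp_rot: [-0.002, 0.05, 0.999, -0.002]
force: [0.4, 0.5, -0.5]
gripper_width: 85.2
finger_force: 0.0
```

Emit:
jog_arm(commands="0 0 0.03 0 0 0 1;0 0 0.07 0 0 0 1;0 0 0.1 0 0 0 1;0 0 0.1 0 0 0 1;0 0 0.1 0 0 0 1")

```text
t: 26.75
position: [423.3, 309.3, 237.2]
tcp_rot: [0.0, 0.05, 0.999, -0.0]
force: [-0.1, -0.0, -0.6]
gripper_width: 85.6
finger_force: 0.0
```

```bash
python3 - <<'E'
from h import *
cv2.imwrite('pics/s7.png',cams.camera('scene'))
E
```

```text
(no output)
```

View pics/s7.png

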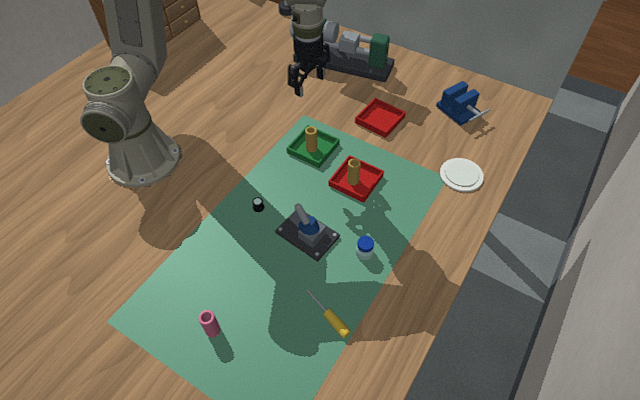

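Both bushings stand upright in their trays (green at (311,140), red at (354,172)), and the bystanders are untouched.

```bash
python3 -c "
from bench import sign_off
print(sign_off())"
```

```text
the job is handed in; nothing more can be done
None
```

The job is handed in: the bushing that stopped part-way (34 mm down the pin) stands upright in the red tray nearest the robot, the one that slid fully home stands upright in the green tray, and the final picture shows the loupe, jar, screwdriver and pink look-alike where they were.

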